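Sweep rejected glaze test tiles off the board into the blue tray

TASK

Sweep the three terracotta glaze test tiles along the board with your fingertips and off its open end, so that all three drop into the blue tray. Only push them: do not pinch, lift or press hard on them. Leave the little white cup standing where it is on the board, and do not disturb the other things on the table.

Things in the scene. Friction and masses are not known exactly. Their poses are not given: they have to be found in the camera images.
- board: fixed grey board with wooden rails, on feet, 266 x 300 mm (its x, y); its flat top is 55 mm above the table. Rails 12 mm high run along its two sides (inner faces at x = -125 and +125 mm); its two ends at y = -150 and +150 mm are open, with nothing to climb over. Origin: its centre at table height; y points along the rails, z up.
- blue_tray: open blue plastic tray, 250 x 120 x 36 mm high (its x, y, z), walls 4 mm, fixed, turned as the board. It stands under one open end of the board (+y or -y, it varies), its centre 190 mm from the board's centre; the board overhangs it by 20 mm, its rim is below the board. Origin: centre of its underside. The tiles go in here.
- yellow_tray: open yellow plastic tray, 250 x 120 x 36 mm high (its x, y, z), walls 4 mm, fixed, turned as the board. It stands under one open end of the board (+y or -y, it varies), its centre 190 mm from the board's centre; the board overhangs it by 20 mm, its rim is below the board. Origin: centre of its underside. Nothing goes in here.
- tile_a: fired terracotta test tile, flat rectangle 40 x 32 x 10 mm (its x, y, z), about 25 g, with a green glaze band across one half of its top, lying loose and flat on the board at any yaw, free to slide. Origin: centre of its underside.
- tile_b: fired terracotta test tile, flat rectangle 40 x 32 x 10 mm (its x, y, z), about 25 g, with a white glaze band across one half of its top, lying loose and flat on the board at any yaw, free to slide. Origin: centre of its underside.
- tile_c: fired terracotta test tile, flat rectangle 40 x 32 x 10 mm (its x, y, z), about 25 g, with a black glaze band across one half of its top, lying loose and flat on the board at any yaw, free to slide. Origin: centre of its underside.
- cup: small white handleless ceramic cup, 42 mm wide, 38 mm high, 70 g, loose on the board among the tiles. The tiles and the cup each have a lane along the board, at about x = -90, -30, 30 or 90 mm of the board in any order, within 55 mm of its middle in y; a tile's lane is free to the end. Origin: centre of its underside.
- mug: blue ceramic mug, 76 mm across, 90 mm high, loose on the table at the left; leave alone. Origin: centre of its underside.
- glaze_jar: green glass jar with a white lid, 70 mm across, 85 mm high, loose on the table beyond the board; leave alone. Origin: centre of its underside.
- slip_jar: clear jar with an orange lid, 70 mm across, 85 mm high, loose on the table beyond the board; leave alone. Origin: centre of its underside.
- brush: brush lying loose on the table at the right; leave alone.
- bowl: terracotta bowl, 120 mm across, 50 mm high, loose on the table at the far right; leave alone. Origin: centre of its underside.
- wood_rib: flat dark wooden rib, 100 x 55 x 8 mm, loose on the table at the far left; leave alone. Origin: centre of its underside.
There are look-alikes about, which are no part of the job. Several things have the shape of the cup; the one meant has the colours described above. Leave any purple look-alike of the tile_c alone.

How it is judged:
At the end, for the whole second after the job is handed in: Each tile's origin lies inside the blue tray's outline (125 mm in its x, 60 mm in its y) and below its rim (36 mm above the table), at rest (under 30 mm/s); the cup stands within 20 mm of its start, tilted less than 0.2 rad; the six other loose things are within 30 mm of their starts (x of tile_a in the frame of blue_tray between -0.125 and 0.125 m and y of tile_a in the frame of blue_tray between -0.06 and 0.06 m and height (world z) of each of tile_a, tile_b, tile_c below 0.036 m and linear speed of each of tile_a, tile_b, tile_c below 0.03 m/s and x of tile_b in the frame of blue_tray between -0.125 and 0.125 m and y of tile_b in the frame of blue_tray between -0.06 and 0.06 m and x of tile_c in the frame of blue_tray between -0.125 and 0.125 m and y of tile_c in the frame of blue_tray between -0.06 and 0.06 m and distance of cup from where it was at the start of the episode below 0.02 m and angle between cup's own z axis and vertical below 0.2 rad and distance of each of mug, glaze_jar, slip_jar, brush, bowl, wood_rib from where it was at the start of the episode below 0.03 m); the robot touches nothing.
It fails at once if a tile is lifted (its origin more than 20 mm above the board's top) (height (world z) of any of tile_a, tile_b, tile_c above 0.075 m).
It fails at once if a tile is pinched or pressed hard (more than 25 N from the fingers) (contact force between any of tile_a, tile_b, tile_c and the fingers above 25 N).
It fails at once if the cup is pushed away (20 mm) or tipped (0.4 rad) (distance of cup from where it was at the start of the episode above 0.02 m or angle between cup's own z axis and vertical above 0.4 rad).
It fails at once if one of the other loose things is shifted by more than 30 mm (distance of any of mug, glaze_jar, slip_jar, brush, bowl, wood_rib from where it was at the start of the episode above 0.03 m).
It also fails if it takes over 61 s, if anything falls off the work surface, if the arm or the gripper's body presses on something with over 40 N, if the wrist force passes 120 N, or if a joint passes its speed limit or range.

ROBOT

A 6-joint arm with a two-finger parallel gripper is mounted at the origin on the work surface. World frame = base frame: x ahead of the robot, y to its left, z up, the work surface at z = 0. Lengths are in m, angles in rad, forces in N, time in s.
With the tool pointing down it reaches from about 0.325 to 0.9 m from the base axis. Payload 3.5 kg.
Tool frame: the origin (TCP) lies at the very end of the fingers, on their centre line; the grasp point (between the pads) lies 19 mm behind it; z points along the fingers, y is the line along which they close (so a half turn about z gives the same grasp; the last joint's range is limited). The gripper opens to 85 mm and grips with 20 to 120 N. Pads are 22 mm wide; open, the fingers measure 114 mm over their backs; the gripper's body (76 mm by 85 mm) begins 54 mm behind the grasp point. The pads swing forward as they close: fully open they stand 13 mm farther back than shut.
Start: joints at [1.186, 0.276, -0.026, 1.268, 0, 1.467], TCP at [0.174, 0.6, 0.202] pointing down, gripper open.
Joint ranges: [-3.12, 3.12], [-0.85, 1.88], [-1.08, 1.24], [-1.95, 2.15], [-1.57, 1.53], [-3.14, 3.14]. Speed limits (rad/s): [2.57, 2.57, 3.14, 3.14, 3.14, 3.14].

INTERFACE

Orientations are given as a unit quaternion [w, x, y, z].
In Python, from rig import sensors, eyes, job gives the robot as it stands.
- The arm moves only by the tool send_rows, never from a script. Its argument "deltas" is a list of rows, each an object with "linear": the shift along the tool's x, y, z in cm, a list of three; "rotation": the turn, a rotation vector about the tool's x, y, z in degrees, a list of three; "jaw": the finger opening in cm, from 0 to 8.54. In form: [{"linear": [tx, ty, tz], "rotation": [ax, ay, az], "jaw": jaw}, ...]. A call has 1 to 5 rows; each row shifts and turns the commanded pose from where the row before left it, along the tool's axes as they then stand; what a row does not reach is not made up. A row lasts 1/8 s, in which the tool goes at most 62.5 mm and 10.7 degrees, less where a joint would pass 70% of its speed; a pose out of reach is approached as far as the arm can. A call is refused whole if a number of a shift passes 6.25 or a number of a turn 10.7, either way. A call with a gripper value outside its range is refused whole. The fingers move at their own pace and stop on an object; "grip_force" is the grip in N (left out, the last holds). Time passes only in rows, so rows that do not move let the fingers close. It gives the time, the measured TCP pose, the force, the opening and the grip force at its end, in the units of the state.
- sensors.observe(): the state, without advancing time (a new reading comes with each control period).
- eyes.get_image(name): name is "scene" or "top" or "wrist"; returns (picture, depth): 480x640x3 uint8, red, green, blue; 480x640 float32, m along the optical axis (not along the pixel's ray), 0 where there is no reading.
- eyes.get_calibration(name): a dict with "fx", "fy", "cx", "cy" (pixels), "eye" and "rotation" of the camera in the world. Camera axes: x right, y down, z forward; pixel columns grow to the right and rows downward; lengths in m; the calibration is good to about 2 mm. A picture is of the moment at which its call begins: read the wrist's pose just before it. get_calibration takes no time and is no camera call; for the wrist camera it gives the pose at the moment of the call.
- job.hand_in(): hands the job in; it is judged then, once.
The state is a dict: "time": time; "joint_positions": joint angles; "qvel": joint speeds; "tau": joint torques, N m; "ee_pos": TCP position; "ee_rot": TCP orientation; "force": force on the tool from outside, world axes, zero at the start; "wrist_torque": the same for the moment, N m; "opening": opening from 0.0 (shut) to 1.0 (fully open); "grasp_force": force on a finger pad.
Only numpy, scipy, OpenCV 4.12 (cv2) and the standard library are available. Lean on these libraries where they do the work, as an engineer would, in place of code of your own. Each camera call takes 0.05 s, during which the arm holds its last target. There are 200 camera calls.

## Working session

There is one attempt and no reset: what is moved stays moved. The work goes in short steps, Python scripts to look and compute and a tool call to move; the robot and the scene stay as the last step left them, time stands still between calls to the robot, and variables do not carry over. Pictures are saved under pics/ and viewed, at most 10 in all, crops included, and the job is handed in when it is done.

Besides the shell and the picture viewer there is one more tool, called as name(argument=value, ...) on one line, values as JSON. send_rows: Moves the arm, as the interface text tells. Its arguments: {"type":"object","properties":{"deltas":{"type":"array","items":{"type":"object","properties":{"linear":{"type":"array","items":{"type":"number"}},"rotation":{"type":"array","items":{"type":"number"}},"jaw":{"type":"number"}}}},"grip_force":{"type":"number"}},"required":["deltas"]}

```bash
mkdir -p pics; python3 - <<'E'
from rig import sensors, eyes
import cv2,numpy as np
s=sensors.observe();print(s)
for n in("top","scene"):
    p,d=eyes.get_image(n);cv2.imwrite(f"pics/{n}0.png",p[:,:,::-1]);np.savez(f"{n}0.npz",p=p,d=d);print(n,eyes.get_calibration(n))
E
```

```text
{'time': 0.0, 'joint_positions': array([ 1.18560221e+00,  2.77136978e-01, -2.79233504e-02,  1.26802766e+00,
        3.21452259e-06,  1.46741281e+00]), 'qvel': array([ 0.00128161, -0.0009452 , -0.00159579, -0.00021157, -0.00036392,
       -0.00083039]), 'tau': array([-7.64884135e-04, -4.45509982e+01,  2.95203298e+01,  1.64125732e-02,
       -8.86985367e-05,  6.57973132e-06]), 'ee_pos': array([0.17347743, 0.59953046, 0.20113733]), 'ee_rot': array([-2.78697715e-04,  1.40439408e-01,  9.90088612e-01, -1.11142307e-03]), 'force': array([-0.25549862,  0.78205729,  0.29780258]), 'wrist_torque': array([-0.01193527,  0.01709037, -0.03763666]), 'grasp_force': 0.0, 'opening': 0.9959400366897492}
top {'fx': 510.7119297759071, 'fy': 510.7119297759071, 'cx': 327.79796204692815, 'cy': 236.99405707934946, 'eye': array([ 0.41561873, -0.01137062,  1.12897377]), 'rotation': array([ 0.05695217, -0.69737301,  0.71222639, -0.05622195])}
scene {'fx': 473.8301415885359, 'fy': 473.8301415885359, 'cx': 318.39808853653466, 'cy': 241.2640784979972, 'eye': array([1.04905396, 0.77539013, 0.91023681]), 'rotation': array([-0.10648828,  0.260961  ,  0.87785457, -0.3872092 ])}
```

View pics/top0.png

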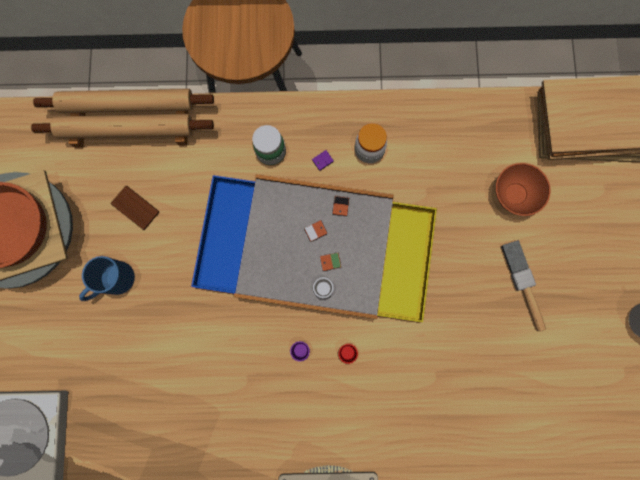

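View pics/scene0.png

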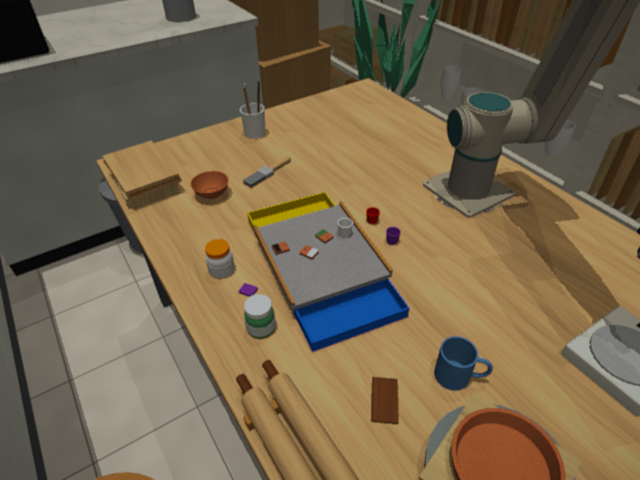

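The top view shows the blue tray at the left end (world +y), around (225,235), and yellow at the right. The tiles are c at (341,206), b at (316,231) and a at (331,262). The cup is at (323,288) in the lane nearest the robot. A purple look-alike lies off the board at (323,160).

```bash
cat >h.py <<'E'
import numpy as np,cv2
from scipy.spatial.transform import Rotation as R
from rig import sensors,eyes
def cast(cal,uv,z):
    q=cal['rotation'];M=R.from_quat([q[1],q[2],q[3],q[0]]).as_matrix()
    uv=np.atleast_2d(uv).astype(float)
    r=np.c_[(uv[:,0]-cal['cx'])/cal['fx'],(uv[:,1]-cal['cy'])/cal['fy'],np.ones(len(uv))]@M.T
    return cal['eye']+r*((z-cal['eye'][2])/r[:,2])[:,None]
E
python3 - <<'E'
from h import *
cal=eyes.get_calibration("top");f=np.load("top0.npz");p,d=f['p'],f['d']
hsv=cv2.cvtColor(p,cv2.COLOR_RGB2HSV)
def rect(m,z,name):
    n,l,st,c=cv2.connectedComponentsWithStats(m.astype(np.uint8))
    for i in range(1,n):
        if st[i,4]<60: continue
        r=cv2.minAreaRect(np.argwhere(l==i)[:,::-1].astype(np.float32))
        b=cast(cal,cv2.boxPoints(r),z)[:,:2];e=b[1:3]-b[:2]
        print(name,st[i,4],'px',c[i].round(),'ctr',b.mean(0).round(4),'sides',np.linalg.norm(e,axis=1).round(4),'ang',np.degrees(np.arctan2(e[:,1],e[:,0])).round(1))
roi=np.zeros(p.shape[:2],np.uint8);cv2.rectangle(roi,(180,165),(445,330),1,-1)
rect((roi>0)&(abs(hsv[...,0].astype(int)-110)<15)&(hsv[...,1]>150),.036,'blue')
rect((roi>0)&(abs(hsv[...,0].astype(int)-28)<5)&(hsv[...,1]>180),.036,'yellow')
g=(roi>0)&(hsv[...,1]<50);g=cv2.morphologyEx(g.astype(np.uint8),cv2.MORPH_OPEN,np.ones((5,5)));rect(g,.055,'grey')
poly=np.zeros_like(roi);cv2.fillConvexPoly(poly,np.array([[262,186],[385,202],[370,308],[246,290]]),1)
med=np.median(p[poly>0],axis=0);print(med)
m=(poly>0)&(abs(p.astype(int)-med).max(2)>40);m=cv2.morphologyEx(m.astype(np.uint8),cv2.MORPH_CLOSE,np.ones((3,3)));rect(m,.065,'tile')
for u,v in[(341,206),(316,231),(331,262),(323,288),(280,260),(225,235),(410,250)]:
    print(u,v,1.129-d[v,u])
E
```

```text
blue 4815 px [223. 234.] ctr [0.6057 0.2149] sides [0.2495 0.0966] ang [  -9.2 -101.8]
yellow 4850 px [407. 263.] ctr [ 0.5368 -0.1828] sides [0.2492 0.0987] ang [ -9.9 -99.2]
grey 15468 px [314. 247.] ctr [0.5727 0.0177] sides [0.251  0.3081] ang [ -8.  -99.8]
[131. 126. 124.]
tile 288 px [340. 206.] ctr [ 0.6545 -0.0401] sides [0.0418 0.0325] ang [ -8.7 -99. ]
tile 255 px [316. 230.] ctr [0.6014 0.0139] sides [0.0399 0.0326] ang [ -64.2 -154.9]
tile 282 px [330. 262.] ctr [ 0.5355 -0.0164] sides [0.0391 0.0322] ang [ -79.8 -170.2]
tile 149 px [323. 287.] ctr [4.836e-01 1.000e-04] sides [0.0279 0.0279] ang [ -46.2 -136.2]
341 206 0.043120027
316 231 0.04806602
331 262 0.062155962
323 288 0.062309504
280 260 0.0479964
225 235 -0.013195872
410 250 -0.005946517
```

```bash
cat >>h.py <<'E'
Y=np.radians(-9.7);C=np.array([.571,.016]);BX=np.array([np.cos(Y),np.sin(Y)]);BY=np.array([-BX[1],BX[0]])
def tb(w): return np.array([(w-C)@BX,(w-C)@BY])
def state():
    s=sensors.observe();q=s['ee_rot'];M=R.from_quat([q[1],q[2],q[3],q[0]]).as_matrix()
    print('t',round(s['time'],2),'board mm',(tb(s['ee_pos'][:2])*1e3).round(1),'z',(s['ee_pos'][2]*1e3).round(1),'tool-y deg',np.degrees(np.arctan2(M[1,1],M[0,1])).round(2),'tilt',M[:2,2].round(4),'F',s['force'].round(1),'op',round(s['opening'],2))
    return s,M
E
python3 - <<'E'
from h import *
s,M=state()
tgt=np.r_[C-.03*BX-.095*BY,.16];d=(tgt-s['ee_pos'])*100;n=15
for i in range(n):
    print((M.T@(d/n)).round(2))
    if i<10: M=M@R.from_rotvec([0,0,np.radians(8.4)]).as_matrix()
E
```

```text
t 0.1 board mm [-490.1  508.3] z 201.3 tool-y deg 73.85 tilt [-0.0008 -0.0019] F [-0.2  0.8  0.8] op 1.0
[-3.5  -3.65  0.28]
[-4.   -3.1   0.28]
[-4.41 -2.48  0.28]
[-4.72 -1.81  0.28]
[-4.94 -1.1   0.28]
[-5.04 -0.37  0.28]
[-5.04  0.37  0.28]
[-4.94  1.1   0.28]
[-4.72  1.81  0.28]
[-4.41  2.48  0.28]
[-4.    3.1   0.28]
[-4.    3.1   0.28]
[-4.    3.1   0.28]
[-4.    3.1   0.28]
[-4.    3.1   0.28]
```

send_rows(deltas=[{"linear": [-3.5,-3.65,0.28],"rotation": [0,0,8.4],"jaw": 1.0},{"linear": [-4.0,-3.1,0.28],"rotation": [0,0,8.4],"jaw": 1.0},{"linear": [-4.4,-2.5,0.28],"rotation": [0,0,8.4],"jaw": 1.0},{"linear": [-4.7,-1.8,0.28],"rotation": [0,0,8.4],"jaw": 1.0},{"linear": [-4.95,-1.1,0.28],"rotation": [0,0,8.4],"jaw": 1.0}])

```text
time: 0.72
ee_pos: [0.2913, 0.3747, 0.1878]
ee_rot: [-0.0, 0.488, 0.873, -0.0]
force: [0.3, 0.2, -0.8]
opening: 0.117
grasp_force: 0.0
```

send_rows(deltas=[{"linear": [-5.0,-0.4,0.28],"rotation": [0,0,8.4],"jaw": 1.0},{"linear": [-5.0,0.4,0.28],"rotation": [0,0,8.4],"jaw": 1.0},{"linear": [-4.95,1.1,0.28],"rotation": [0,0,8.4],"jaw": 1.0},{"linear": [-4.7,1.8,0.28],"rotation": [0,0,8.4],"jaw": 1.0},{"linear": [-4.4,2.5,0.28],"rotation": [0,0,8.4],"jaw": 1.0}])

```text
time: 1.35
ee_pos: [0.4083, 0.1517, 0.174]
ee_rot: [-0.0, 0.768, 0.64, -0.0]
force: [0.0, 0.7, 0.2]
opening: 0.122
grasp_force: 0.0
```

send_rows(deltas=[{"linear": [-4,3.1,0.28],"rotation": [0,0,0],"jaw": 1.0},{"linear": [-4,3.1,0.28],"rotation": [0,0,0],"jaw": 1.0},{"linear": [-4,3.1,0.28],"rotation": [0,0,0],"jaw": 1.0},{"linear": [-4,3.1,0.28],"rotation": [0,0,0],"jaw": 1.0},{"linear": [-4,3.1,0.28],"rotation": [0,0,0],"jaw": 1.0}])

```text
time: 1.98
ee_pos: [0.5257, -0.0725, 0.1598]
ee_rot: [-0.0, 0.767, 0.642, -0.0]
force: [0.0, 0.5, 0.8]
opening: 0.117
grasp_force: 0.0
```

send_rows(deltas=[{"linear": [0,0,0],"rotation": [0,0,0],"jaw": 1.0},{"linear": [0,0,0],"rotation": [0,0,0],"jaw": 1.0}])

```text
time: 2.22
ee_pos: [0.5246, -0.0706, 0.1597]
ee_rot: [-0.001, 0.767, 0.642, -0.0]
force: [-0.1, 0.2, 0.5]
opening: 0.114
grasp_force: 0.0
```

```bash
python3 - <<'E'
from h import *
state()
p,d=eyes.get_image("wrist");cv2.imwrite("pics/w1.png",p[:,:,::-1])
p,d=eyes.get_image("top");cv2.imwrite("pics/t1.png",cv2.resize(p[160:340,180:450,::-1],None,fx=2.5,fy=2.5))
c=eyes.get_calibration("wrist");print(c)
E
```

```text
t 2.23 board mm [-31.2 -93.2] z 159.7 tool-y deg -10.18 tilt [-0.0018  0.0009] F [-0.1  0.2  0.5] op 0.11
{'fx': 431.99928606428585, 'fy': 431.99928606428585, 'cx': 318.94916508697855, 'cy': 235.4238645587615, 'eye': array([ 0.53634582, -0.00217127,  0.33181396]), 'rotation': array([ 0.13555715,  0.98689149, -0.08669299, -0.01240086])}
```

View pics/w1.png

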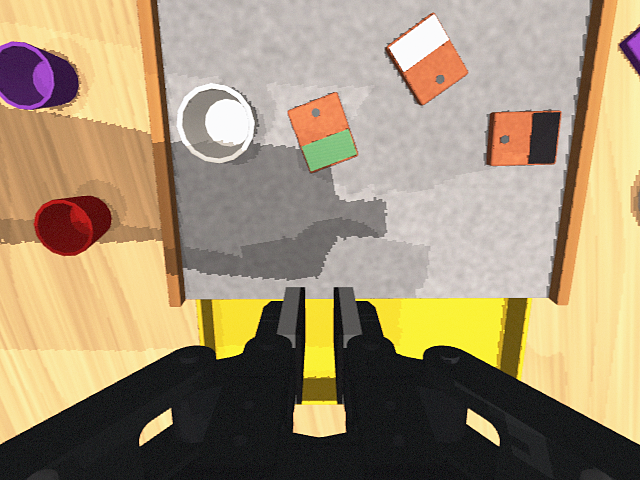

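The wrist view shows the cup at (216,122), tile a at (322,132), tile b at (428,58) and tile c at (523,138). The fingertips are at about (320,290). All lanes are clear.

```bash
python3 - <<'E'
from h import *
cal=eyes.get_calibration("wrist");p=cv2.imread("pics/w1.png")
for n,b in dict(a=[[288,107],[338,92],[357,157],[308,173]],b=[[386,49],[434,13],[468,72],[424,105]],c=[[490,111],[560,110],[556,166],[488,164]]).items():
    w=cast(cal,b,.065)[:,:2];q=np.array([tb(x) for x in w])*1e3
    print(n,q.mean(0).round(1),'range',q.min(0).round(),q.max(0).round(),np.linalg.norm(q[1:3]-q[:2],axis=1).round(1))
w=cast(cal,[[178,122],[255,122]],.093)[:,:2];print('cup',[ (tb(x)*1e3).round(1) for x in w])
w=cast(cal,[[183,299],[549,297]],.055)[:,:2];print('end',[ (tb(x)*1e3).round(1) for x in w])
w=cast(cal,[[160,75],[595,60]],.060)[:,:2];print('rails',[ (tb(x)*1e3).round(1) for x in w])
E
```

```text
a [-29.1 -34.5] range [-50. -58.] [ -8. -11.] [30.7 39.6]
b [31.7  5.8] range [  7. -19.] [55. 31.] [32.1 38. ]
c [ 91.9 -38.3] range [ 70. -55.] [114. -22.] [41.4 33.1]
cup [array([-106.7,  -27.2]), array([-65.6, -27.4])]
end [array([-126.5, -146.6]), array([ 127.3, -146.5])]
rails [array([-125.3,   -0.7]), array([130.7,   6. ])]
```

send_rows(deltas=[{"linear": [0,0.2,4.5],"rotation": [0,0,-0.5],"jaw": 1.6},{"linear": [0,0,3.5],"rotation": [0,0,0],"jaw": 1.6},{"linear": [0,0,1.5],"rotation": [0,0,0],"jaw": 1.6},{"linear": [0,0,0.5],"rotation": [0,0,0],"jaw": 1.6},{"linear": [0,0,0],"rotation": [0,0,0],"jaw": 1.6}])

```text
time: 2.95
ee_pos: [0.5282, -0.0712, 0.0612]
ee_rot: [0.001, 0.764, 0.645, 0.0]
force: [0.2, 0.0, -0.1]
opening: 0.19
grasp_force: 0.0
```

```bash
python3 - <<'E'
from h import *
state()
p,d=eyes.get_image("wrist");cv2.imwrite("pics/w2.png",p[:,:,::-1])
E
```

```text
t 2.95 board mm [-27.5 -93.2] z 61.2 tool-y deg -9.62 tilt [ 0.0015 -0.0004] F [ 0.2  0.  -0.1] op 0.19
```

View pics/w2.png

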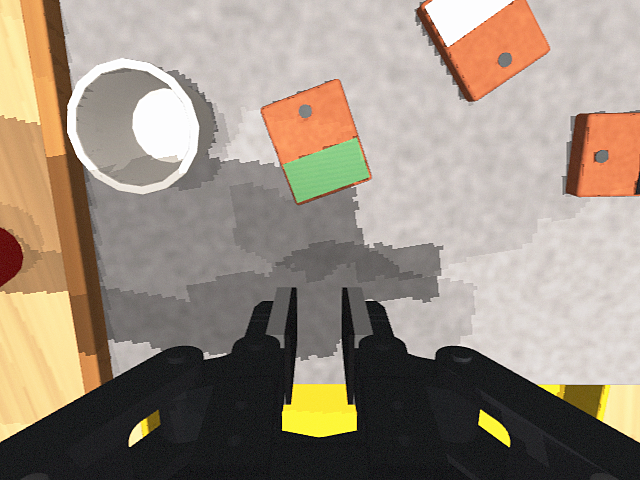

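The fingertips are centred on tile a's lane, with tile a at (317,140) and the cup clear on the left. I'll lower slightly and sweep.

send_rows(deltas=[{"linear": [0,0,0.35],"rotation": [0,0,0],"jaw": 1.6},{"linear": [1,0,0],"rotation": [0,0,0],"jaw": 1.6},{"linear": [1,0,0],"rotation": [0,0,0],"jaw": 1.6},{"linear": [1,0,0],"rotation": [0,0,0],"jaw": 1.6},{"linear": [1.5,0,0],"rotation": [0,0,0],"jaw": 1.6}])

```text
time: 3.62
ee_pos: [0.5351, -0.026, 0.0568]
ee_rot: [0.0, 0.764, 0.645, 0.0]
force: [-0.5, 0.3, -0.2]
opening: 0.187
grasp_force: 0.0
```

```bash
python3 - <<'E'
from h import *
state()
p,d=eyes.get_image("wrist");cv2.imwrite("pics/w3.png",p[:,:,::-1])
E
```

```text
t 3.62 board mm [-28.3 -47.5] z 56.8 tool-y deg -9.65 tilt [0.0001 0.0001] F [-0.5  0.3 -0.2] op 0.19
```

View pics/w3.png

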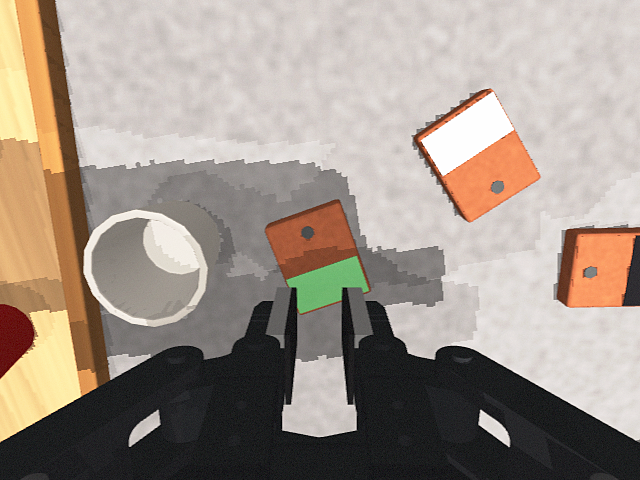

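Tile a is at (317,255), touching the tips, and the cup at (145,267) is undisturbed. I'll continue the sweep.

send_rows(deltas=[{"linear": [1.5,0,0],"rotation": [0,0,0],"jaw": 1.6},{"linear": [1.5,0,0],"rotation": [0,0,0],"jaw": 1.6},{"linear": [1.5,0,0],"rotation": [0,0,0],"jaw": 1.6},{"linear": [1.5,0,0],"rotation": [0,0,0],"jaw": 1.6},{"linear": [1.5,0,0],"rotation": [0,0,0],"jaw": 1.6}])

```text
time: 4.3
ee_pos: [0.5477, 0.0481, 0.0568]
ee_rot: [-0.0, 0.764, 0.645, 0.0]
force: [0.6, -0.2, -0.3]
opening: 0.185
grasp_force: 0.0
```

```bash
python3 - <<'E'
from h import *
state()
p,d=eyes.get_image("wrist");cv2.imwrite("pics/w4.png",p[:,:,::-1])
E
```

```text
t 4.3 board mm [-28.4  27.7] z 56.8 tool-y deg -9.64 tilt [0. 0.] F [ 0.6 -0.2 -0.3] op 0.19
```

View pics/w4.png

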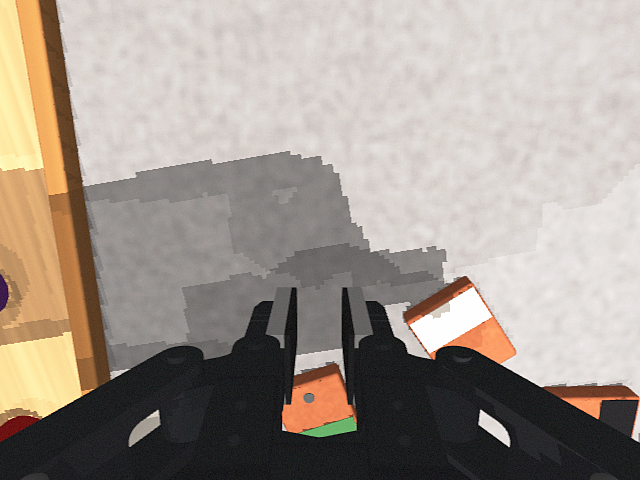

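The tips passed over tile a, which now sits behind them at (320,400). Partly open, they stand higher than the TCP reading, so I'll measure the tip height from depth.

```bash
python3 - <<'E'
from h import *
cal=eyes.get_calibration("wrist");p,d=eyes.get_image("wrist");s,_=state()
q=cal['rotation'];M=R.from_quat([q[1],q[2],q[3],q[0]]).as_matrix()
for u,v in[(280,292),(285,300),(292,291),(348,291),(355,300),(320,310),(320,270),(320,385),(250,270)]:
    z=d[v,u];P=cal['eye']+M@np.array([(u-cal['cx'])/cal['fx']*z,(v-cal['cy'])/cal['fy']*z,z])
    print(u,v,(tb(P[:2])*1e3).round(1),(P[2]*1e3).round(1))
E
```

```text
t 4.4 board mm [-28.3  28.1] z 56.8 tool-y deg -9.54 tilt [0.0002 0.0003] F [-0.2 -0.7  0.6] op 0.19
280 292 [-41.8  40.3] 93.8
285 300 [-39.6  40.4] 100.5
292 291 [-37.8  40.6] 93.5
348 291 [-18.9  40.8] 93.8
355 300 [-17.2  40.7] 100.9
320 310 [-28.2  15.5] 55.2
320 270 [-28.2  33.9] 54.7
320 385 [-28.1 -15.7] 64.7
250 270 [-58.1  34. ] 55.2
```

```bash
python3 - <<'E'
from h import *
p,d=eyes.get_image("scene");np.savez("s5.npz",p=p,d=d)
cal=eyes.get_calibration("scene");s,_=state()
q=cal['rotation'];M=R.from_quat([q[1],q[2],q[3],q[0]]).as_matrix()
r=M.T@(s['ee_pos']-cal['eye']);u,v=cal['fx']*r[0]/r[2]+cal['cx'],cal['fy']*r[1]/r[2]+cal['cy'];print('tcp px',u,v)
x0,y0=int(u)-80,int(v)-70
c=cv2.resize(p[y0:y0+120,x0:x0+160,::-1],None,fx=5,fy=5,interpolation=cv2.INTER_NEAREST)
c=c.copy();cv2.drawMarker(c,(int((u-x0)*5),int((v-y0)*5)),(255,0,255),0,20,1)
cv2.imwrite("pics/s5.png",c)
E
```

```text
t 4.45 board mm [-28.4  27.3] z 56.8 tool-y deg -9.57 tilt [ 0.     -0.0003] F [-0.6 -0.1 -0.9] op 0.19
tcp px 334.32524649037214 252.41605119044505
```

View pics/s5.png

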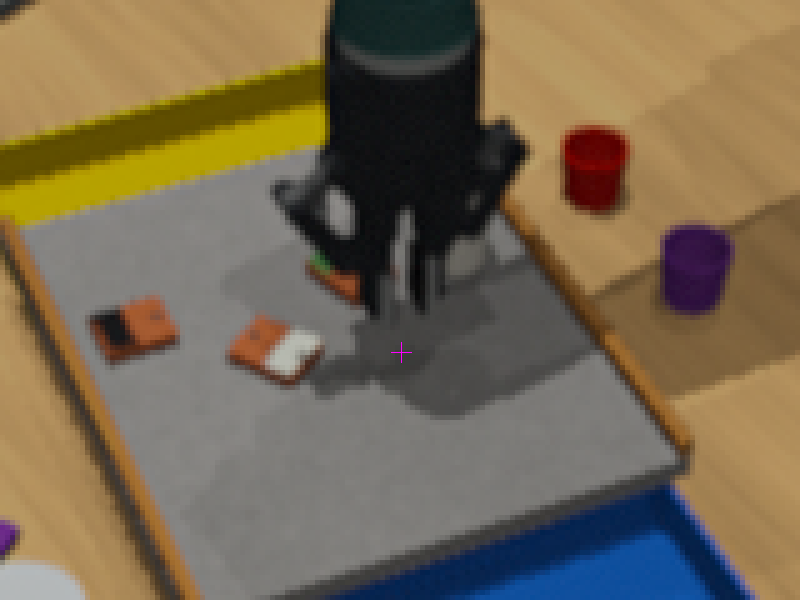

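The scene crop confirms that the real tips end about 34 mm above the reported TCP (marker at (400,352), tips at (395,310)). I'll profile the hand's geometry from depth, to see how close it comes to the cup when lowered.

```bash
python3 - <<'E'
from h import *
cal=eyes.get_calibration("wrist");p,d=eyes.get_image("wrist");s,_=state()
q=cal['rotation'];M=R.from_quat([q[1],q[2],q[3],q[0]]).as_matrix()
v,u=np.mgrid[:480,:640];P=np.stack([(u-cal['cx'])/cal['fx']*d,(v-cal['cy'])/cal['fy']*d,d],-1)@M.T+cal['eye']
e=P-s['ee_pos'];lat=e[...,:2]@BX*1e3;fw=e[...,:2]@BY*1e3;h=e[...,2]*1e3
hand=(d>0)&(p.max(2)<110)&(h>20)&(v>280)
print('lowest overall',np.sort(h[hand])[:200:20].round(1))
for a in range(-60,60,5):
    m=hand&(lat>=a)&(lat<a+5)&(h<140)
    if m.sum()>20: print(a,m.sum(),'minh',np.percentile(h[m],1).round(1),'fw',fw[m].min().round(),fw[m].max().round())
E
```

```text
t 4.5 board mm [-28.4  26.9] z 56.8 tool-y deg -9.61 tilt [-0.0002 -0.0004] F [-0.7  0.1 -0.4] op 0.19
lowest overall [21.1 29.9 30.9 31.8 32.3 32.7 33.2 33.6 34.  34.3]
-60 226 minh 102.9 fw 11.0 14.0
-55 1687 minh 96.4 fw 11.0 14.0
-50 2923 minh 88.8 fw -7.0 14.0
-45 4882 minh 80.8 fw -8.0 14.0
-40 3974 minh 77.0 fw -11.0 15.0
-35 3161 minh 74.9 fw -11.0 15.0
-30 1403 minh 71.4 fw -6.0 14.0
-25 1157 minh 39.2 fw 7.0 19.0
-20 4315 minh 38.5 fw 7.0 22.0
-15 5037 minh 35.7 fw -11.0 22.0
-10 3452 minh 32.3 fw -10.0 21.0
-5 1287 minh 103.2 fw 10.0 14.0
0 1289 minh 102.8 fw 10.0 13.0
5 4421 minh 33.3 fw -10.0 22.0
10 4553 minh 35.9 fw -7.0 22.0
15 4152 minh 37.9 fw 7.0 22.0
20 665 minh 40.8 fw 7.0 18.0
25 1721 minh 72.0 fw -8.0 14.0
30 3316 minh 75.2 fw -12.0 15.0
35 4358 minh 77.5 fw -10.0 15.0
40 4609 minh 81.6 fw -8.0 15.0
45 2622 minh 89.9 fw 7.0 15.0
50 1478 minh 97.6 fw 12.0 15.0
55 111 minh 104.5 fw 12.0 14.0
```

send_rows(deltas=[{"linear": [-4,0,0],"rotation": [0,0,0],"jaw": 1.6},{"linear": [-4,0,0],"rotation": [0,0,0],"jaw": 1.6},{"linear": [-4,0,0],"rotation": [0,0,0],"jaw": 1.6},{"linear": [0,0,0],"rotation": [0,0,0],"jaw": 1.6}])

```text
time: 5.0
ee_pos: [0.5271, -0.0739, 0.0569]
ee_rot: [0.0, 0.766, 0.643, -0.0]
force: [0.1, 0.3, -0.8]
opening: 0.187
grasp_force: 0.0
```

send_rows(deltas=[{"linear": [0,0,1.2],"rotation": [0,0,0],"jaw": 1.6},{"linear": [0,0,1.0],"rotation": [0,0,0],"jaw": 1.6},{"linear": [0,0,0.5],"rotation": [0,0,0],"jaw": 1.6},{"linear": [0,0,0.3],"rotation": [0,0,0],"jaw": 1.6}])

```text
time: 5.5
ee_pos: [0.527, -0.0705, 0.0262]
ee_rot: [-0.001, 0.764, 0.646, -0.0]
force: [-5.1, 1.7, 18.1]
opening: 0.188
grasp_force: 9.2
```

```bash
cat >>h.py <<'E'
def tips():
    cal=eyes.get_calibration("wrist");p,d=eyes.get_image("wrist");s,_=state()
    q=cal['rotation'];M=R.from_quat([q[1],q[2],q[3],q[0]]).as_matrix()
    v,u=np.mgrid[:480,:640];P=np.stack([(u-cal['cx'])/cal['fx']*d,(v-cal['cy'])/cal['fy']*d,d],-1)@M.T+cal['eye']
    b=np.stack([(P[...,:2]-C)@BX,(P[...,:2]-C)@BY,P[...,2]],-1)*1e3
    hs=cv2.cvtColor(p,cv2.COLOR_RGB2HSV)
    m=((hs[...,0]<14)&(hs[...,1]>130)&(hs[...,2]>70)&(abs(b[...,2]-64)<4)&(abs(b[...,0])<122)).astype(np.uint8)
    n,l,st,c=cv2.connectedComponentsWithStats(m)
    for i in range(1,n):
        if st[i,4]>150: print('terracotta',c[i].round(),b[l==i].mean(0).round(1),'y',b[l==i][:,1].min().round(1),b[l==i][:,1].max().round(1))
    return p,b
E
python3 - <<'E'
from h import *
p,b=tips()
for u,v in[(286,290),(352,290)]: print(b[v,u].round(1))
E
```

```text
t 5.55 board mm [-28.8 -92.7] z 26.5 tool-y deg -9.59 tilt [-0.0012  0.0005] F [-0.5  0.4 -0.6] op 0.19
terracotta [541.  39.] [33.7 -3.4 64.9] y -19.2 7.6
terracotta [312. 128.] [-31.2 -28.1  65.1] y -58.9 -11.8
[-40.2 -80.9  62.9]
[-17.9 -81.1  62.3]
```

Light contact with the board at ee z≈0.026, so I'll raise 3 mm and push.

send_rows(deltas=[{"linear": [0,0.1,-0.3],"rotation": [0,0,0],"jaw": 1.6},{"linear": [1,0,0],"rotation": [0,0,0],"jaw": 1.6},{"linear": [1,0,0],"rotation": [0,0,0],"jaw": 1.6},{"linear": [1,0,0],"rotation": [0,0,0],"jaw": 1.6},{"linear": [1,0,0],"rotation": [0,0,0],"jaw": 1.6}])

```text
time: 6.18
ee_pos: [0.5351, -0.0312, 0.0298]
ee_rot: [0.0, 0.764, 0.645, -0.0]
force: [0.3, 0.4, -0.2]
opening: 0.187
grasp_force: 0.2
```

```bash
python3 - <<'E'
from h import *
p,b=tips();cv2.imwrite("pics/w6.png",p[:,:,::-1])
E
```

```text
t 6.22 board mm [-27.5 -51.5] z 29.8 tool-y deg -9.57 tilt [0.0001 0.001 ] F [-0.1  1.   0.5] op 0.19
terracotta [514. 164.] [33.3  1.2 64.9] y -19.1 30.3
terracotta [329. 203.] [-24.6 -11.4  65.1] y -40.6 1.9
terracotta [623. 285.] [ 75.8 -39.6  64.3] y -55.3 -23.1
```

View pics/w6.png

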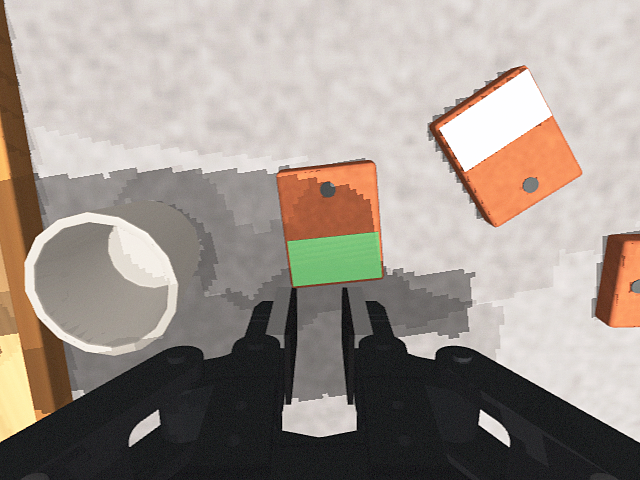

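Tile a is now aligned flat against the tips at (330,225) and being pushed. Continuing.

send_rows(deltas=[{"linear": [1.5,0,0],"rotation": [0,0,0],"jaw": 1.6},{"linear": [1.8,0,0],"rotation": [0,0,0],"jaw": 1.6},{"linear": [1.8,0,0],"rotation": [0,0,0],"jaw": 1.6},{"linear": [1.8,0,0],"rotation": [0,0,0],"jaw": 1.6},{"linear": [1.8,0,0],"rotation": [0,0,0],"jaw": 1.6}])

```text
time: 6.85
ee_pos: [0.5499, 0.0552, 0.0298]
ee_rot: [-0.0, 0.764, 0.645, 0.0]
force: [-0.9, -0.7, -1.3]
opening: 0.188
grasp_force: 0.1
```

```bash
python3 - <<'E'
from h import *
p,b=tips()
E
```

```text
t 6.9 board mm [-27.3  36.9] z 29.9 tool-y deg -9.53 tilt [0.0006 0.0019] F [ 0.   2.6 -0.1] op 0.19
terracotta [338. 207.] [-21.7  75.   65.1] y 46.8 86.7
terracotta [482. 341.] [30.5 25.9 63.3] y 12.4 31.1
terracotta [489. 424.] [35.9 -7.6 65.3] y -13.3 -1.7
```

send_rows(deltas=[{"linear": [1.8,0,0],"rotation": [0,0,0],"jaw": 1.6},{"linear": [1.8,0,0],"rotation": [0,0,0],"jaw": 1.6},{"linear": [1.8,0,0],"rotation": [0,0,0],"jaw": 1.6},{"linear": [1.8,0,0],"rotation": [0,0,0],"jaw": 1.6},{"linear": [1.5,0,0],"rotation": [0,0,0],"jaw": 1.6}])

```text
time: 7.52
ee_pos: [0.5645, 0.1408, 0.0298]
ee_rot: [0.0, 0.764, 0.645, 0.0]
force: [-0.6, -0.7, -0.7]
opening: 0.184
grasp_force: 0.2
```

send_rows(deltas=[{"linear": [1.2,0,0],"rotation": [0,0,0],"jaw": 1.6},{"linear": [1.0,0,0],"rotation": [0,0,0],"jaw": 1.6},{"linear": [0,0,0],"rotation": [0,0,0],"jaw": 1.6},{"linear": [0,0,-2],"rotation": [0,0,0],"jaw": 1.6},{"linear": [0,0,-5],"rotation": [0,0,0],"jaw": 1.6}])

```text
time: 8.15
ee_pos: [0.5648, 0.1602, 0.0975]
ee_rot: [-0.002, 0.764, 0.645, -0.003]
force: [1.1, 0.3, 0.1]
opening: 0.189
grasp_force: 0.0
```

```bash
python3 - <<'E'
from h import *
p,b=tips();cv2.imwrite("pics/w7.png",p[:,:,::-1])
E
```

```text
t 8.2 board mm [-24.3 143.3] z 106.7 tool-y deg -9.68 tilt [0.0073 0.001 ] F [2.8 0.7 4.3] op 0.19
```

View pics/w7.png

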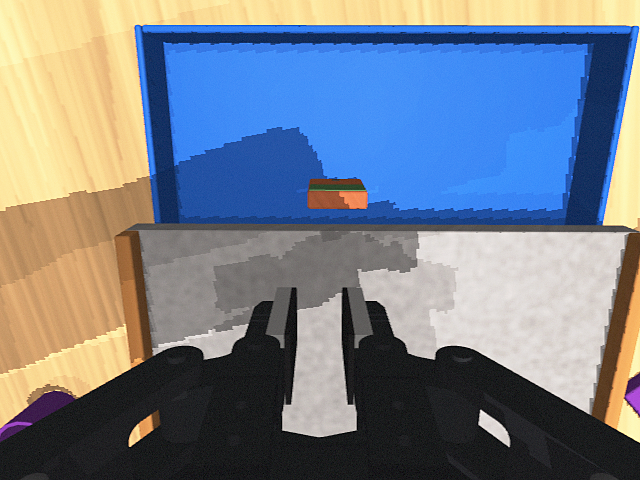

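Tile a is in the blue tray at (337,195), on its edge. Now tile b.

send_rows(deltas=[{"linear": [-5,1.4,0],"rotation": [0,0,0],"jaw": 1.6},{"linear": [-5,1.4,0],"rotation": [0,0,0],"jaw": 1.6},{"linear": [-5,1.4,0],"rotation": [0,0,0],"jaw": 1.6},{"linear": [-5,1.4,0],"rotation": [0,0,0],"jaw": 1.6},{"linear": [0,0,0],"rotation": [0,0,0],"jaw": 1.6}])

```text
time: 8.82
ee_pos: [0.5902, -0.0493, 0.1]
ee_rot: [0.001, 0.766, 0.643, 0.0]
force: [-0.4, 0.5, -0.3]
opening: 0.189
grasp_force: 0.0
```

```bash
python3 - <<'E'
from h import *
p,b=tips()
E
```

```text
t 8.88 board mm [ 29.1 -59.3] z 99.8 tool-y deg -9.86 tilt [0.0002 0.0001] F [-0.7  0.2  0.1] op 0.19
terracotta [331. 131.] [35.6  0.1 65.1] y -19.0 30.2
terracotta [434. 210.] [ 85.9 -38.   64.9] y -55.4 -22.8
```

send_rows(deltas=[{"linear": [0,0.3,3],"rotation": [0,0,0],"jaw": 1.6},{"linear": [0,0,2.5],"rotation": [0,0,0],"jaw": 1.6},{"linear": [0,0,1],"rotation": [0,0,0],"jaw": 1.6},{"linear": [0,0,0.5],"rotation": [0,0,0],"jaw": 1.6},{"linear": [0.5,0,0],"rotation": [0,0,0],"jaw": 1.6}])

```text
time: 9.5
ee_pos: [0.5938, -0.0406, 0.0302]
ee_rot: [0.0, 0.764, 0.645, 0.0]
force: [-0.4, -0.2, 0.2]
opening: 0.187
grasp_force: 0.0
```

send_rows(deltas=[{"linear": [1,0,0],"rotation": [0,0,0],"jaw": 1.6},{"linear": [1,0,0],"rotation": [0,0,0],"jaw": 1.6},{"linear": [1,0,0],"rotation": [0,0,0],"jaw": 1.6},{"linear": [1,0,0],"rotation": [0,0,0],"jaw": 1.6},{"linear": [1,0,0],"rotation": [0,0,0],"jaw": 1.6}])

```text
time: 10.12
ee_pos: [0.602, 0.009, 0.0299]
ee_rot: [0.0, 0.764, 0.645, -0.0]
force: [-0.4, 0.1, 0.6]
opening: 0.185
grasp_force: 0.3
```

```bash
python3 - <<'E'
from h import *
p,b=tips();cv2.imwrite("pics/w8.png",p[:,:,::-1])
E
```

```text
t 10.18 board mm [31.7 -0.5] z 29.9 tool-y deg -9.58 tilt [0.0003 0.0009] F [0.6 1.3 0.2] op 0.19
terracotta [326. 249.] [33.5 23.8 65. ] y 2.7 52.1
terracotta [528. 372.] [107.6 -23.4  63.1] y -28.6 -22.0
terracotta [485. 421.] [ 93.5 -43.1  65.2] y -48.2 -38.2
```

View pics/w8.png

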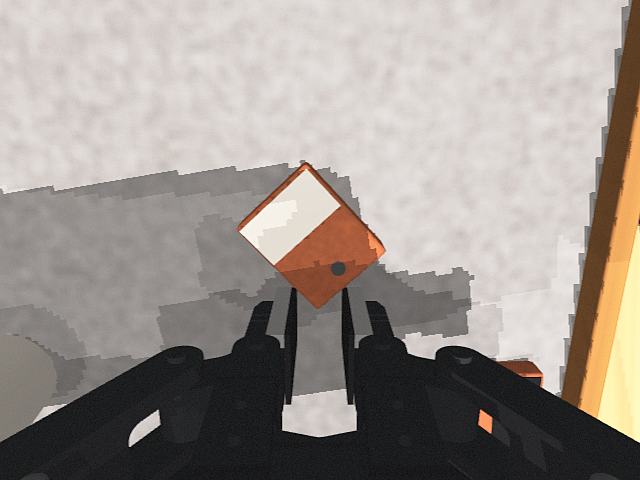

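Tile b's corner is cradled between the tips at (312,235), a stable push. Continuing off the end.

send_rows(deltas=[{"linear": [1.4,0,0],"rotation": [0,0,0],"jaw": 1.6},{"linear": [1.6,0,0],"rotation": [0,0,0],"jaw": 1.6},{"linear": [1.6,0,0],"rotation": [0,0,0],"jaw": 1.6},{"linear": [1.6,0,0],"rotation": [0,0,0],"jaw": 1.6},{"linear": [1.6,0,0],"rotation": [0,0,0],"jaw": 1.6}])

```text
time: 10.8
ee_pos: [0.615, 0.0865, 0.0298]
ee_rot: [-0.0, 0.764, 0.645, -0.0]
force: [-0.8, -0.4, 0.9]
opening: 0.189
grasp_force: 0.2
```

```bash
python3 - <<'E'
from h import *
p,b=tips()
E
```

```text
t 10.85 board mm [31.6 78.9] z 29.9 tool-y deg -9.53 tilt [0.0007 0.0018] F [-0.1  0.7 -0.4] op 0.18
terracotta [325. 249.] [ 33.3 102.5  65.1] y 80.8 130.7
```

send_rows(deltas=[{"linear": [1.6,0,0],"rotation": [0,0,0],"jaw": 1.6},{"linear": [1.6,0,0],"rotation": [0,0,0],"jaw": 1.6},{"linear": [1.5,0,0],"rotation": [0,0,0],"jaw": 1.6},{"linear": [1.5,0,0],"rotation": [0,0,0],"jaw": 1.6},{"linear": [1.3,0,0],"rotation": [0,0,0],"jaw": 1.6}])

```text
time: 11.48
ee_pos: [0.6276, 0.1604, 0.0298]
ee_rot: [-0.0, 0.764, 0.645, 0.0]
force: [0.3, -0.5, -0.3]
opening: 0.186
grasp_force: 0.0
```

send_rows(deltas=[{"linear": [0,0,0],"rotation": [0,0,0],"jaw": 1.6},{"linear": [0,0,0],"rotation": [0,0,0],"jaw": 1.6}])

```text
time: 11.72
ee_pos: [0.6273, 0.1591, 0.0297]
ee_rot: [-0.0, 0.764, 0.645, -0.0]
force: [0.9, -1.4, 0.4]
opening: 0.192
grasp_force: 0.0
```

```bash
cat >>h.py <<'E'
def reds():
    p,b=tips();hs=cv2.cvtColor(p,cv2.COLOR_RGB2HSV)
    m=((hs[...,0]<14)&(hs[...,1]>130)&(hs[...,2]>50)&(b[...,1]>120)&(abs(b[...,0])<122)).astype(np.uint8)
    n,l,st,c=cv2.connectedComponentsWithStats(m)
    for i in range(1,n):
        if st[i,4]>60: print('red in tray area',c[i].round(),b[l==i].min(0).round(),b[l==i].max(0).round())
E
python3 -c "
from h import *
reds()"
```

```text
t 11.78 board mm [ 31.4 150.3] z 29.7 tool-y deg -9.67 tilt [-0.0003 -0.0003] F [ 0.5 -1.  -0.7] op 0.19
red in tray area [369. 217.] [ 30. 175.   8.] [ 69. 219. 201.]
red in tray area [193. 246.] [-37. 162.   5.] [ 31. 219. 201.]
```

Tiles a and b are in the tray. Now tile c.

send_rows(deltas=[{"linear": [0,0,-3.5],"rotation": [0,0,0],"jaw": 1.6},{"linear": [-2,0,-3.5],"rotation": [0,0,0],"jaw": 1.6},{"linear": [-5,1.5,0],"rotation": [0,0,0],"jaw": 1.6},{"linear": [-5,1.5,0],"rotation": [0,0,0],"jaw": 1.6},{"linear": [-5,1.5,0],"rotation": [0,0,0],"jaw": 1.6}])

```text
time: 12.4
ee_pos: [0.6432, -0.018, 0.1001]
ee_rot: [0.0, 0.764, 0.645, 0.0]
force: [-0.6, -0.5, -0.5]
opening: 0.186
grasp_force: 0.0
```

send_rows(deltas=[{"linear": [-5,1.5,0],"rotation": [0,0,0],"jaw": 1.6},{"linear": [-2.5,0,0],"rotation": [0,0,0],"jaw": 1.6},{"linear": [0,0,0],"rotation": [0,0,0],"jaw": 1.6}])

```text
time: 12.78
ee_pos: [0.645, -0.0949, 0.0997]
ee_rot: [-0.0, 0.765, 0.644, -0.0]
force: [0.4, 0.2, -0.4]
opening: 0.188
grasp_force: 0.0
```

```bash
python3 - <<'E'
from h import *
p,b=tips()
E
```

```text
t 12.82 board mm [ 91.5 -95.4] z 99.7 tool-y deg -9.78 tilt [-0.0003  0.0005] F [ 0.2 -0.1  0.4] op 0.19
terracotta [309. 138.] [ 86.8 -38.9  65.1] y -55.5 -23.1
```

send_rows(deltas=[{"linear": [0,0,3],"rotation": [0,0,0],"jaw": 1.6},{"linear": [0,0,2.5],"rotation": [0,0,0],"jaw": 1.6},{"linear": [0,0,1],"rotation": [0,0,0],"jaw": 1.6},{"linear": [0,0,0.5],"rotation": [0,0,0],"jaw": 1.6},{"linear": [1,0,0],"rotation": [0,0,0],"jaw": 1.6}])

```text
time: 13.45
ee_pos: [0.6478, -0.0824, 0.0303]
ee_rot: [0.0, 0.764, 0.645, 0.0]
force: [-0.0, 0.1, 0.3]
opening: 0.187
grasp_force: 0.0
```

send_rows(deltas=[{"linear": [1,0,0],"rotation": [0,0,0],"jaw": 1.6},{"linear": [1,0,0],"rotation": [0,0,0],"jaw": 1.6},{"linear": [1,0,0],"rotation": [0,0,0],"jaw": 1.6},{"linear": [1.5,0,0],"rotation": [0,0,0],"jaw": 1.6},{"linear": [1.5,0,0],"rotation": [0,0,0],"jaw": 1.6}])

```text
time: 14.08
ee_pos: [0.6574, -0.0223, 0.0298]
ee_rot: [-0.0, 0.764, 0.645, 0.0]
force: [0.8, 0.1, 0.1]
opening: 0.187
grasp_force: 0.2
```

```bash
python3 - <<'E'
from h import *
p,b=tips()
E
```

```text
t 14.12 board mm [ 91.5 -21.2] z 29.8 tool-y deg -9.54 tilt [0.0003 0.0017] F [ 1.  1. -0.] op 0.19
terracotta [304. 238.] [86.5  6.1 65. ] y -11.3 20.6
```

send_rows(deltas=[{"linear": [1.8,0,0],"rotation": [0,0,0],"jaw": 1.6},{"linear": [1.8,0,0],"rotation": [0,0,0],"jaw": 1.6},{"linear": [1.8,0,0],"rotation": [0,0,0],"jaw": 1.6},{"linear": [1.8,0,0],"rotation": [0,0,0],"jaw": 1.6},{"linear": [1.8,0,0],"rotation": [0,0,0],"jaw": 1.6}])

```text
time: 14.75
ee_pos: [0.6725, 0.0667, 0.0298]
ee_rot: [-0.0, 0.764, 0.645, -0.0]
force: [-0.3, 0.0, -0.4]
opening: 0.188
grasp_force: 0.1
```

```bash
python3 - <<'E'
from h import *
p,b=tips()
E
```

```text
t 14.8 board mm [91.6 69.4] z 29.9 tool-y deg -9.52 tilt [0.0007 0.0019] F [ 1.6  1.3 -0.8] op 0.19
terracotta [305. 238.] [86.4 96.4 65. ] y 78.5 110.8
```

send_rows(deltas=[{"linear": [1.8,0,0],"rotation": [0,0,0],"jaw": 1.6},{"linear": [1.8,0,0],"rotation": [0,0,0],"jaw": 1.6},{"linear": [1.7,0,0],"rotation": [0,0,0],"jaw": 1.6},{"linear": [1.5,0,0],"rotation": [0,0,0],"jaw": 1.6},{"linear": [1.3,0,0],"rotation": [0,0,0],"jaw": 1.6}])

```text
time: 15.42
ee_pos: [0.6861, 0.1463, 0.0298]
ee_rot: [-0.0, 0.764, 0.645, 0.0]
force: [0.5, -0.5, -0.1]
opening: 0.183
grasp_force: 0.0
```

send_rows(deltas=[{"linear": [0,0,0],"rotation": [0,0,0],"jaw": 1.6},{"linear": [0,0,-3],"rotation": [0,0,0],"jaw": 1.6},{"linear": [-1,-2,-5],"rotation": [0,0,0],"jaw": 1.6},{"linear": [-2,-4,-5],"rotation": [0,0,0],"jaw": 1.6},{"linear": [-2,-4,-2],"rotation": [0,0,0],"jaw": 1.6}])

```text
time: 16.05
ee_pos: [0.5832, 0.1129, 0.1801]
ee_rot: [0.002, 0.764, 0.645, 0.002]
force: [-0.9, 0.4, -0.3]
opening: 0.188
grasp_force: 0.0
```

send_rows(deltas=[{"linear": [-3,0,0],"rotation": [0,0,0],"jaw": 1.6},{"linear": [0,0,0],"rotation": [0,0,0],"jaw": 1.6},{"linear": [0,0,0],"rotation": [0,0,0],"jaw": 1.6},{"linear": [0,0,0],"rotation": [0,0,0],"jaw": 1.6}])

```text
time: 16.55
ee_pos: [0.5771, 0.0844, 0.1759]
ee_rot: [-0.0, 0.764, 0.645, -0.0]
force: [-0.9, -0.2, 0.4]
opening: 0.184
grasp_force: 0.0
```

```bash
python3 - <<'E'
from h import *
reds()
cal=eyes.get_calibration("scene");f=np.load("scene0.npz");p0=f['p']
p,d=eyes.get_image("scene")
def comps(p,lo,hi):
    m=cv2.inRange(cv2.cvtColor(p,cv2.COLOR_RGB2HSV),lo,hi);n,l,st,c=cv2.connectedComponentsWithStats(m)
    return [(c[i].round(1).tolist(),int(st[i,4])) for i in range(1,n) if st[i,4]>25 and 200<c[i][0]<420 and 190<c[i][1]<350]
print('red0',comps(p0,(0,130,60),(14,255,255)));print('red1',comps(p,(0,130,60),(14,255,255)))
for q in(p0,p):
    w=q[215:245,330:362].astype(int);m=w.min(2)>150;print('cup',np.argwhere(m).mean(0).round(1) if m.any() else None,m.sum())
E
```

```text
t 16.6 board mm [-5.6 68.5] z 175.8 tool-y deg -9.61 tilt [-0.0009  0.0001] F [ 1.1  0.8 -0.2] op 0.19
red in tray area [439.  48.] [ -6. 137.   8.] [112. 200. 348.]
red in tray area [296.  69.] [-37. 137.  12.] [ -6. 172. 348.]
red0 [([372.5, 214.8], 208), ([325.6, 237.1], 83), ([281.6, 247.5], 101), ([304.8, 250.3], 63), ([218.5, 255.1], 64)]
red1 [([372.3, 215.0], 213), ([218.3, 255.2], 62), ([354.0, 297.9], 88), ([327.6, 311.2], 99), ([314.0, 322.8], 177)]
cup None 0
cup [ 7.5 22. ] 2
```

```bash
python3 - <<'E'
from h import *
def pts(cal,d):
    q=cal['rotation'];M=R.from_quat([q[1],q[2],q[3],q[0]]).as_matrix()
    v,u=np.mgrid[:480,:640];P=np.stack([(u-cal['cx'])/cal['fx']*d,(v-cal['cy'])/cal['fy']*d,d],-1)@M.T+cal['eye']
    return np.stack([(P[...,:2]-C)@BX,(P[...,:2]-C)@BY,P[...,2]],-1)*1e3
cal=eyes.get_calibration("scene")
f=np.load("scene0.npz");d0,p0=f['d'],f['p'];p,d=eyes.get_image("scene")
for n,D in(('before',d0),('after',d)):
    b=pts(cal,D);m=(abs(b[...,0]+86)<45)&(abs(b[...,1]+27)<45)&(b[...,2]>75)&(b[...,2]<105)
    print(n,'cup',m.sum(),b[m].mean(0).round(1),b[m].min(0).round(),b[m].max(0).round())
b=pts(cal,d)
hs=cv2.cvtColor(p,cv2.COLOR_RGB2HSV);n,l,st,c=cv2.connectedComponentsWithStats(cv2.inRange(hs,(0,130,60),(14,255,255)))
for i in range(1,n):
    if st[i,4]>25 and 300<c[i][0]<365 and 285<c[i][1]<335: print('tile',c[i].round(),b[l==i].mean(0).round(1),'zmax',b[l==i][:,2].max().round(1),'zmin',b[l==i][:,2].min().round(1))
dp=(abs(p.astype(int)-p0).max(2)>50).astype(np.uint8);n,l,st,c=cv2.connectedComponentsWithStats(dp)
print([(c[i].round().tolist(),int(st[i,4])) for i in range(1,n) if st[i,4]>60])
E
```

```text
before cup 170 [-84.7 -29.9  87. ] [-104.  -51.   75.] [-64.  -8.  98.]
after cup 169 [-84.8 -29.5  86.3] [-104.  -53.   75.] [-65.  -7.  98.]
tile [354. 298.] [-12.7 175.3  42.1] zmax 910.2 zmin 11.7
tile [328. 311.] [ 57.4 178.   30.4] zmax 40.8 zmin 12.9
tile [314. 323.] [ 96.9 188.9  20. ] zmax 910.2 zmin 10.1
[([346.0, 25.0], 1516), ([317.0, 20.0], 221), ([382.0, 22.0], 96), ([344.0, 62.0], 346), ([529.0, 58.0], 88), ([582.0, 79.0], 79), ([334.0, 146.0], 5173), ([520.0, 110.0], 303), ([455.0, 119.0], 169), ([470.0, 116.0], 92), ([505.0, 118.0], 79), ([452.0, 137.0], 145), ([531.0, 159.0], 893), ([569.0, 257.0], 6618), ([470.0, 205.0], 230), ([471.0, 219.0], 1004), ([324.0, 236.0], 138), ([280.0, 248.0], 159), ([425.0, 252.0], 136), ([306.0, 252.0], 81), ([335.0, 259.0], 127), ([354.0, 298.0], 184), ([321.0, 317.0], 448)]
```

send_rows(deltas=[{"linear": [4,2,0],"rotation": [0,0,0],"jaw": 1.6},{"linear": [4,2,0],"rotation": [0,0,0],"jaw": 1.6},{"linear": [0,0,0],"rotation": [0,0,0],"jaw": 1.6}])

```text
time: 17.08
ee_pos: [0.6313, 0.1587, 0.1758]
ee_rot: [0.0, 0.763, 0.646, 0.0]
force: [0.3, -0.3, 0.4]
opening: 0.187
grasp_force: 0.0
```

```bash
python3 - <<'E'
from h import *
p,b=tips();hs=cv2.cvtColor(p,cv2.COLOR_RGB2HSV)
blue=(abs(hs[...,0].astype(int)-110)<15)&(hs[...,1]>120)
m=(~blue&(b[...,1]>148)&(b[...,1]<244)&(abs(b[...,0])<119)&(b[...,2]<70)&(b[...,2]>3)).astype(np.uint8)
m=cv2.erode(m,np.ones((3,3)));n,l,st,c=cv2.connectedComponentsWithStats(m)
for i in range(1,n):
    if st[i,4]<80: continue
    q=b[l==i];A=np.c_[q[:,:2],np.ones(len(q))];k=np.linalg.lstsq(A,q[:,2],rcond=None)[0]
    print(c[i].round(),len(q),'mean',q.mean(0).round(1),'1%',np.percentile(q,2,0).round(),'99%',np.percentile(q,98,0).round(),'plane',k[:2].round(2),'col',p[l==i].mean(0).round())
E
```

```text
t 17.12 board mm [ 34.4 149.3] z 175.7 tool-y deg -9.52 tilt [-0.0008 -0.0003] F [-0.1 -0.8 -0.6] op 0.19
[378. 165.] 2861 mean [ 79.7 183.4  19.9] 1% [ 33. 171.  13.] 99% [111. 200.  37.] plane [-0.33 -0.16] col [231. 133.  86.]
[243. 187.] 810 mean [-19.5 169.   38.5] 1% [-36. 163.  13.] 99% [ -6. 172.  46.] plane [-0.19 -1.45] col [124.  76.  48.]
[265. 216.] 2678 mean [ -2.6 151.3  53.1] 1% [-113.  149.   45.] 99% [113. 153.  56.] plane [-0.   -1.56] col [120. 116. 113.]
```

```bash
python3 -c "
from rig import job
print(job.hand_in())"
```

```text
the job is handed in; nothing more can be done
None
```

I swept all three terracotta tiles off the board into the blue tray and handed the job in at about 17 s; the cup stayed where it was, but no verdict came back, and I did not measure the other loose things at the end.

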